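Open the spring clamp with its draw pin and hold it at the mark

TASK

Pull the draw pin (the tool with the long straight wooden handle) up out of the wooden tool block, push its steel shaft all the way down into the hole on top of the spring clamp's sliding jaw, and with the pin draw the jaw back against its spring until the line across its top is in line with the tip of the pointer beside it. Finish while still holding the pin, with the jaw kept steady at the pointer so that I can lay a piece in the clamp: do not let go. Only the pin may touch the jaw, not the gripper, and leave the other two tools in the block, the cup and the pliers alone.

Things in the scene. Friction and masses are not known exactly. Their poses are not given: they have to be found in the camera images.
- pin: Draw pin standing in one of the block's three holes (which varies). Steel shaft 10 mm thick, 60 mm long; above it a straight dark wooden handle 22 mm thick, 80 mm long (60 to 140 mm above the foot; the top 8 mm tapers). 70 to 125 g. Origin: centre of the shaft's foot; z runs up the pin. It may lean up to 4 degrees in its hole.
- block: Fixed wooden tool block, 62 mm (its x) by 215 mm (its y) by 70 mm high, with a row of three upright round holes at y = -75, 0 and 75 mm, 13 mm in diameter with a 3 mm chamfer, 45 mm deep (floor of the holes 25 mm above the table). Origin: centre of its underside.
- clamp: Fixed bare steel spring clamp, base plate 250 mm (x from -110 to 140) by 116 by 12 mm. A fixed jaw 75 mm high stands at x = 45 to 63 mm, an end post 57 mm high at x = -107 mm; the sliding jaw runs along x between them. Origin: on the table under the closed jaw's hole; x points from the sliding to the fixed jaw, z up.
- jaw: Sliding jaw: steel block 70 (x) by 56 mm, top 60 mm above the table, with a 75 mm high plate at x = 35 to 45 mm. Origin: at table level below its hole and the dark line across its top (along y, at x = 0). Axes as the clamp's. Closed: at the clamp's origin. Opens along the clamp's -x up to 60 mm against a spring, 4.5 N closed plus 0.9 N per 10 mm; springs shut if released.
- jaw_socket (a point): Centre of the mouth of the round hole in the sliding jaw's top, 60 mm above the table; moves with the jaw, axes as the clamp's. The hole is upright, 14 mm wide with a 3 mm chamfer, 30 mm deep with a closed floor; the pin's shaft fits loosely and leans a few degrees when pulled.
- mark: Fixed pointer post on the clamp's base at the sliding jaw's +y side; its small tip, 60 mm above the table, points to the jaw and lies at the x of its origin. It stands 25 to 48 mm towards the clamp's -x from the closed jaw's line. Axes as the clamp's. Origin: on the base plate (12 mm above the table), 47 mm beside the jaw's middle.
- file: Bystander: small round file standing in another hole of the block, 128 mm long, 10 to 11 mm in diameter with a short black rubber end. Origin: centre of its foot.
- burnisher: Bystander: burnisher standing in another hole of the block, 101 mm long, 10 mm steel shaft with a short mushroom-shaped wooden head 32 mm in diameter. Origin: centre of its foot.
- cup: Bystander: white mug, 72 mm in diameter, 55 mm high. Origin: centre of its underside.
- pliers: Bystander: pliers lying flat, about 160 mm long, 14 mm high. Origin: on the table near their middle.
There are look-alikes about, which are no part of the job. Of the things that look like the block, the larger one is meant.

How it is judged:
By the outcome, as a careful person would: the job done as asked, in the order asked, and still so for the second after the job is handed in, while the arm keeps its last pose, push and grip.
It also fails if it takes over 43 s, if anything falls off the work surface, if the arm or the gripper's body presses on something with over 40 N, if the wrist force passes 120 N, or if a joint passes its speed limit or range.

ROBOT

A 6-joint arm with a two-finger parallel gripper is mounted at the origin on the work surface. World frame = base frame: x ahead of the robot, y to its left, z up, the work surface at z = 0. Lengths are in m, angles in rad, forces in N, time in s.
With the tool pointing down it reaches from about 0.35 to 0.975 m from the base axis. Payload 4.9 kg.
Tool frame: the origin (TCP) lies on the centre line of the jaws, within the pads' length; the fingertips stand manip.tip_reach ahead of it and the grasp point (between the pads) is the TCP (manip.tip_reach is the distance from the TCP to the fingertips, in m); z points along the fingers, y is the line along which they close (so a half turn about z gives the same grasp; the last joint's range is limited). The gripper opens to 85 mm and grips with 20 to 120 N. Pads are 22 mm wide; open, the fingers measure 114 mm over their backs; the gripper's body (76 mm by 85 mm) begins 54 mm behind the grasp point. The pads swing forward as they close: fully open they stand 13 mm farther back than shut.
Start: joints at [-1.366, 0.053, 1.613, -0, 1.476, -0.119], TCP at [0.199, -0.593, 0.211] pointing down, gripper open.
Joint ranges: [-3.01, 3.01], [-1.01, 2.22], [0.06, 2.58], [-1.02, 4.17], [0.09, 2.62], [-3.14, 3.14]. Speed limits (rad/s): [2.57, 2.57, 3.14, 3.14, 3.14, 3.14].

INTERFACE

Orientations are given as a unit quaternion [w, x, y, z].
In Python, from plant import manip gives the robot as it stands. The module is installed in compiled form; this text tells all that it offers.
- The arm moves only by the tool move_arm, never from a script. Its argument "rows" is a list of rows, each a list of 7 numbers: the shift along the tool's x, y, z in cm, then the turn, a rotation vector about the tool's x, y, z in degrees, then the opening, from -1 (shut) to 1 (fully open). In form: [[tx, ty, tz, ax, ay, az, jaw], ...]. A call has 1 to 20 rows; each row shifts and turns the commanded pose from where the row before left it, along the tool's axes as they then stand; what a row does not reach is not made up. A row lasts 1/12 s, in which the tool goes at most 41.7 mm and 7.16 degrees, less where a joint would pass 70% of its speed; a pose out of reach is approached as far as the arm can. A call is refused whole if a number of a shift passes 4.17 or a number of a turn 7.16, either way. A call with a gripper value outside its range is refused whole. The fingers move at their own pace and stop on an object; the grip force is fixed at half the most. Time passes only in rows, so rows that do not move let the fingers close. It gives the time, the measured TCP pose, the force, the opening and the grip force at its end, in the units of the state.
- manip.state(): the state, without advancing time (a new reading comes with each control period).
- manip.grab_frame(name): name is "side" or "top" or "wrist"; returns a dict with "img" (384x512x3 uint8, blue, green, red), "mtx" (3x3 intrinsics, pixels), "R" (3x3) and "t" (3): a world point X has camera coordinates R X + t. Camera axes: x right, y down, z forward; pixel columns grow to the right and rows downward; lengths in m; the calibration is good to about 2 mm. A picture is of the moment at which its call begins. There is no depth.
- manip.job_done(): hands the job in; it is judged then, once.
The state is a dict: "time": time; "joint_pos": joint angles; "joint_vel": joint speeds; "joint_efforts": joint torques, N m; "tool_pos": TCP position; "tool_rot": TCP orientation; "contact_force": force on the tool from outside, world axes, zero at the start; "ft_torque": the same for the moment, N m; "gripper_width": opening from 0.0 (shut) to 1.0 (fully open); "grasp_force": force on a finger pad.
Only numpy, scipy, OpenCV 4.12 (cv2) and the standard library are available. Lean on these libraries where they do the work, as an engineer would, in place of code of your own. Each camera call takes 0.05 s, during which the arm holds its last target. There are 200 camera calls.

## Working session

There is one attempt and no reset: what is moved stays moved. The work goes in short steps, Python scripts to look and compute and a tool call to move; the robot and the scene stay as the last step left them, time stands still between calls to the robot, and variables do not carry over. Pictures are saved under pics/ and viewed, at most 10 in all, crops included, and the job is handed in when it is done.

Besides the shell and the picture viewer there is one more tool, called after "Request:" as name(argument=value, ...) on one line, values as JSON. move_arm: Moves the arm, as the interface text tells. Its arguments: {"type":"object","properties":{"rows":{"type":"array","items":{"type":"array","items":{"type":"number"}}}},"required":["rows"]}

```bash
mkdir -p pics
cat > h.py <<'E'
import numpy as np, cv2, pickle
from plant import manip
def grab(n,tag):
    f=manip.grab_frame(n); pickle.dump(f,open(f'pics/{tag}.pkl','wb')); cv2.imwrite(f'pics/{tag}.png',f['img']); return f
def load(tag): return pickle.load(open(f'pics/{tag}.pkl','rb'))
def ray(f,u,v):
    d=f['R'].T@np.linalg.inv(f['mtx'])@np.array([u,v,1.]); return -f['R'].T@f['t'], d/np.linalg.norm(d)
def atz(f,u,v,z):
    c,d=ray(f,u,v); return c+d*(z-c[2])/d[2]
def tri(*obs):
    A=np.zeros((3,3));b=np.zeros(3)
    for f,u,v in obs:
        c,d=ray(f,u,v);P=np.eye(3)-np.outer(d,d);A+=P;b+=P@c
    X=np.linalg.solve(A,b); return X,[np.round(proj(f,X)-np.array([u,v]),1) for f,u,v in obs]
def proj(f,X):
    p=f['mtx']@(f['R']@np.asarray(X)+f['t']); return p[:2]/p[2]
E
python3 - <<'E'
from h import *
a=grab('top','top0');b=grab('side','side0');w=grab('wrist','wr0')
for f in (a,b,w): print(np.round(-f['R'].T@f['t'],3), np.round(f['R'][2],2), f['mtx'][0,0])
print(manip.state(), manip.tip_reach)
cv2.imwrite('pics/ts.png',cv2.resize(np.vstack([a['img'],b['img']]),(512,768))[:, :])
E
```

```text
[0.491 0.066 0.987] [ 0.09  0.01 -1.  ] 416.7220268522441
[ 0.254 -0.613  0.648] [ 0.32  0.72 -0.62] 473.0190218496514
[ 0.27  -0.569  0.373] [-0.28 -0.09 -0.96] 337.115575967508
{'time': 0.15, 'joint_pos': array([-1.36597621e+00,  5.32374485e-02,  1.61396076e+00,  1.23398289e-05,
        1.47601031e+00, -1.19006299e-01]), 'joint_vel': array([-0.00103655, -0.0011009 , -0.00461712, -0.00019029, -0.00051994,
        0.00156377]), 'joint_efforts': array([ 1.48285591e-05, -3.94242597e+01, -3.70722163e+01, -1.54551312e-04,
        4.69596780e-03,  2.04261789e-05]), 'tool_pos': array([ 0.19876785, -0.59200959,  0.21043614]), 'tool_rot': array([-8.07450746e-04,  9.86920441e-01,  1.61206050e-01, -2.85190881e-05]), 'contact_force': array([-0.14724022, -0.18972664,  0.78857161]), 'ft_torque': array([0.05165876, 0.00936271, 0.0150579 ]), 'grasp_force': 0.0, 'gripper_width': 0.9992793664152442} 0.019
```

View pics/top0.png

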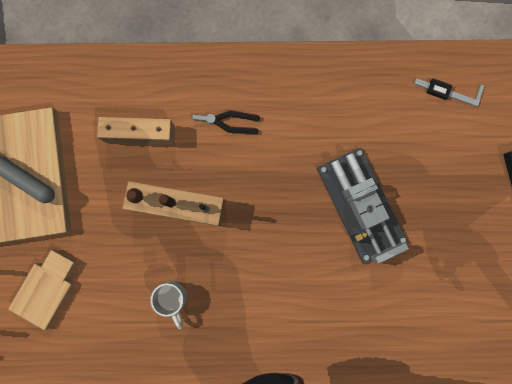

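View pics/side0.png

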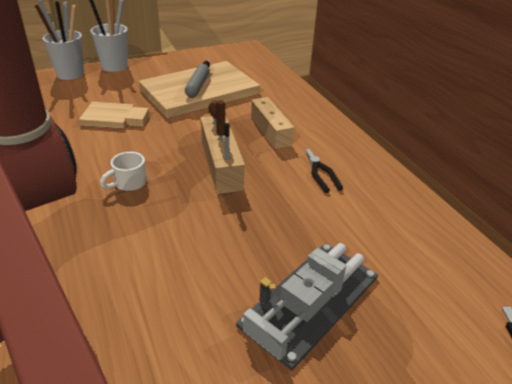

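The top view shows the block near (173,203), with tools at about (134,196), (167,201) and (204,208), and the clamp near (365,207) with its pointer at (362,237). In the side view the clamp is at about (310,290). I'll zoom in on both.

Run:
```python
from h import *
a=load('top0')['img'];b=load('side0')['img']
def c(i,x,y,w,h): return cv2.resize(i[y:y+h,x:x+w],(400,300),interpolation=cv2.INTER_CUBIC)
# block top x120 y170 ; block side; clamp top; clamp side
cv2.imwrite('pics/z1.png',np.vstack([np.hstack([c(a,115,165,120,90),c(b,165,85,120,90+0)]),np.hstack([c(a,305,140,160,120)[:,:],c(b,230,235,160,120)])]))
```

```text
(no output)
```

View pics/z1.png

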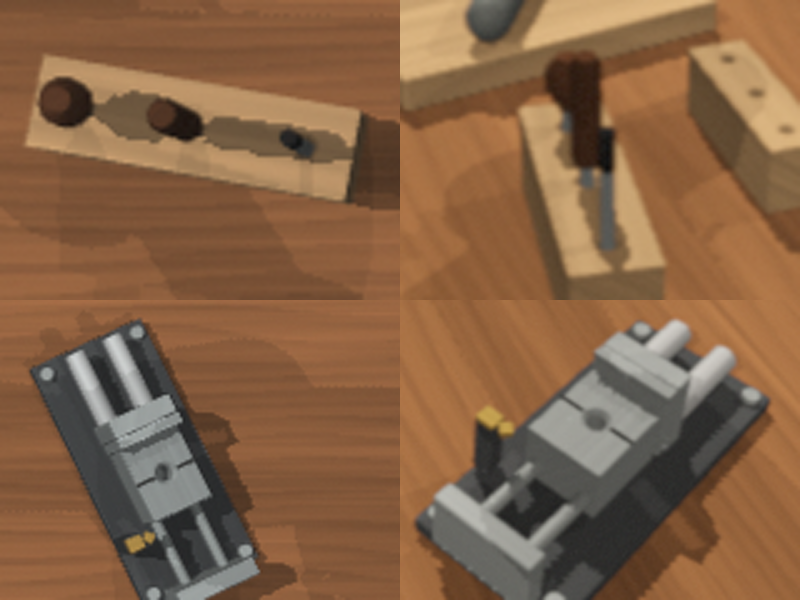

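The pin is in the middle hole, with its handle top at about (164,200) in the top view and (221,102) in the side view. The jaw hole is at (370,209) top and (309,282) side. The pointer tip is at (367,235) top and (276,287) side.

Run:
```python
from h import *
from scipy.spatial.transform import Rotation as Ro
a=load('top0');b=load('side0')
T=lambda x,y:(a,115+x*.3-.35,165+y*.3-.35)
S=lambda x,y:(b,165+x*.3-.35,85+y*.3-.35)
T2=lambda x,y:(a,305+x*.4-.3,140+y*.4-.3)
S2=lambda x,y:(b,230+x*.4-.3,235+y*.4-.3)
print('pin top',tri(T(162,116),S(187,58))); print('handle bot',tri(T(188,129),S(187,163)))
print('hole',tri(T2(163,172),S2(197,118))); print('tip',tri(T2(154,237),S2(113,129)))
for p in [(43,55),(360,110),(348,200),(25,145)]: print('blk',np.round(atz(*T(*p),.07),4))
for p in [(30,70),(140,20),(258,270)]: print('base',np.round(atz(*T2(*p),.012),4))
for p in [(140,183),(190,160)]: print('line',np.round(atz(*T2(*p),.06),4))
s=manip.state(); q=s['tool_rot']; print(Ro.from_quat(np.r_[q[1:],q[0]]).as_matrix().round(3))
```

```text
pin top (array([0.56914585, 0.24489616, 0.16225151]), [array([ 0.3, -0.9]), array([-0.9,  0. ])])
handle bot (array([0.56804931, 0.24487622, 0.08342654]), [array([ 0.3, -0.9]), array([-1.,  0.])])
hole (array([ 0.55502772, -0.19306741,  0.06007123]), [array([ 0.2, -0.4]), array([-0.6,  0. ])])
tip (array([ 0.49847066, -0.18292218,  0.06310356]), [array([ 0.4, -0.8]), array([-1.3,  0.1])])
blk [0.6172 0.3458 0.07  ]
blk [0.5792 0.1342 0.07  ]
blk [0.5196 0.142  0.07  ]
blk [0.5571 0.3564 0.07  ]
base [ 0.6547 -0.0837  0.012 ]
base [ 0.702  -0.1888  0.012 ]
base [ 0.466 -0.291  0.012]
line [ 0.5445 -0.172   0.06  ]
line [ 0.5648 -0.217   0.06  ]
[[ 0.948  0.318 -0.   ]
 [ 0.318 -0.948  0.002]
 [ 0.    -0.002 -1.   ]]
```

Request:
move_arm(rows=[[1.5,-1.5,-1,0,0,0,1],[2.5,-2.8,-1,0,0,0,1],[2.5,-2.8,-1,0,0,0,1],[2.5,-2.8,-1,0,0,0,1],[2.5,-2.8,-1,0,0,0,1],[2.5,-2.8,-1,0,0,0,1],[2.5,-2.8,0,0,0,0,1],[2.5,-2.8,0,0,0,0,1],[2.5,-2.8,0,0,0,0,1],[2.5,-2.8,0,0,0,0,1],[2.5,-2.8,0,0,0,0,1],[2.5,-2.8,0,0,0,0,1],[2.5,-2.8,0,0,0,0,1],[2.5,-2.8,0,0,0,0,1],[2.5,-2.8,0,0,0,0,1],[2.5,-2.8,0,0,0,0,1],[2.5,-2.8,0,0,0,0,1],[2.5,-2.8,0,0,0,0,1],[2.5,-2.8,0,0,0,0,1],[2.5,-2.8,0,0,0,0,1]])

```text
time: 1.82
tool_pos: [0.4895, 0.084, 0.2712]
tool_rot: [0.0, 0.987, 0.161, 0.0]
contact_force: [0.9, -0.2, 0.3]
gripper_width: 0.995
grasp_force: 0.0
```

Request:
move_arm(rows=[[0,0,0,0,0,-6.8,1],[0,0,0,0,0,-6.8,1],[0,0,0,0,0,-6.8,1],[0,0,0,0,0,-6.8,1],[0,0,0,0,0,-6.8,1],[0,0,0,0,0,-6.8,1],[0,0,0,0,0,-6.8,1],[0,0,0,0,0,-6.8,1],[0,0,0,0,0,-6.8,1],[0,0,0,0,0,0,1],[0,0,0,0,0,0,1]])

```text
time: 2.73
tool_pos: [0.4892, 0.082, 0.2711]
tool_rot: [-0.0, 0.768, 0.64, -0.0]
contact_force: [-0.0, 0.8, 0.4]
gripper_width: 0.999
grasp_force: 0.0
```

```bash
cat >> h.py <<'E'
from scipy.spatial.transform import Rotation as Ro
def togo(X,yaw=None,s=None):
    "shift to X in tool axes (cm), turn (deg) to tool-down with y axis at yaw (deg)"
    s=s or manip.state(); q=s['tool_rot']; R=Ro.from_quat(np.r_[q[1:],q[0]])
    print('t %.2f pos'%s['time'],s['tool_pos'].round(4),'yaw %.2f'%np.degrees(np.arctan2(*R.as_matrix()[[1,0],1])),'z',R.as_matrix()[:,2].round(3),'F',s['contact_force'].round(1),'w %.3f g %.1f'%(s['gripper_width'],s['grasp_force']))
    print('shift',(R.inv().apply(np.asarray(X)-s['tool_pos'])*100).round(2))
    if yaw is not None:
        y=np.radians(yaw);ya=np.array([np.cos(y),np.sin(y),0]);z=np.array([0,0,-1.]);G=Ro.from_matrix(np.c_[np.cross(ya,z),ya,z])
        print('turn',(R.inv()*G).as_rotvec(degrees=True).round(2))
E
python3 - <<'E'
from h import *
togo([.568,.2446,.125],-10.2); w=grab('wrist','wr1'); grab('top','top1')
for z in (.165,.085): print(proj(w,[.568,.2446,z]))
E
```

```text
t 2.73 pos [0.4892 0.082  0.2711] yaw -10.42 z [-0. -0. -1.] F [-0.   0.8  0.4] w 0.999 g 0.0
shift [17.42  4.82 14.61]
turn [-0.03  0.01 -0.22]
[324.11199644 -67.29339857]
[306.24593713 -28.50561648]
```

View pics/wr1.png

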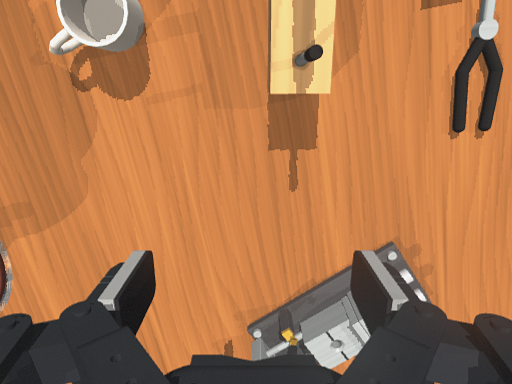

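The wrist view shows the block aligned with the tool's x, and the file in the near hole at (312,52). I'll move over the pin.

Request:
move_arm(rows=[[2.0,0.5,0,0,0,0,1],[3.4,1,0,0,0,0,1],[3.4,1,0,0,0,0,1],[3.4,1,0,0,0,0,1],[3.2,0.8,0,0,0,0,1],[2.0,0.5,0,0,0,0,1],[0,0,0,0,0,0,1],[0,0,0,0,0,0,1]])

```text
time: 3.5
tool_pos: [0.5675, 0.2453, 0.2707]
tool_rot: [-0.0, 0.767, 0.641, -0.001]
contact_force: [0.4, 0.7, -0.3]
gripper_width: 0.999
grasp_force: 0.0
```

Run:
```python
from h import *
togo([.568,.2446,.125],-10.2); w=grab('wrist','wr2')
for z in (.165,.085): print(proj(w,[.568,.2446,z]))
```

```text
t 3.50 pos [0.5675 0.2453 0.2707] yaw -10.23 z [-0.001 -0.001 -1.   ] F [ 0.4  0.7 -0.3] w 0.999 g 0.0
shift [-0.05  0.08 14.57]
turn [-0.06  0.05 -0.03]
[253.55550108 182.01002929]
[253.48557464 161.50453461]
```

View pics/wr2.png

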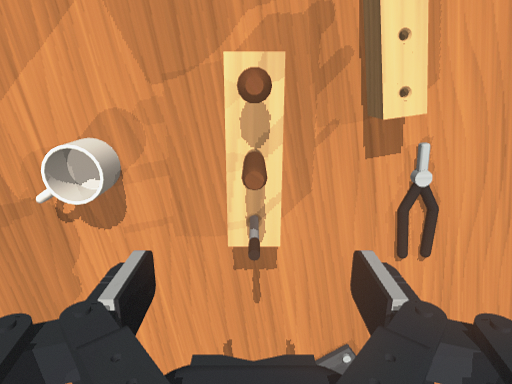

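The pin top is at (255,182), within 2 px of the prediction, so I'll descend and grip.

Request:
move_arm(rows=[[0,0,2,0,0,0,1],[0,0,3,0,0,0,1],[0,0,3,0,0,0,1],[0,0,3,0,0,0,1],[0,0,2,0,0,0,1],[0,0,1.2,0,0,0,1],[0,0,0.4,0,0,0,1],[0,0,0,0,0,0,0],[0,0,0,0,0,0,-1],[0,0,0,0,0,0,-1],[0,0,0,0,0,0,-1],[0,0,0,0,0,0,-1],[0,0,0,0,0,0,-1],[0,0,0,0,0,0,-1],[0,0,0,0,0,0,-1],[0,0,0,0,0,0,-1]])

```text
time: 4.88
tool_pos: [0.5685, 0.245, 0.1271]
tool_rot: [0.001, 0.767, 0.641, 0.001]
contact_force: [-0.1, 1.0, 6.2]
gripper_width: 0.222
grasp_force: 58.8
```

Run:
```python
from h import *
togo([.568,.2446,.125],-10.2); print(manip.state()['ft_torque'])
```

```text
t 4.88 pos [0.5685 0.245  0.1271] yaw -10.24 z [ 0.003  0.001 -1.   ] F [-0.1  1.   6.2] w 0.222 g 58.8
shift [-0.05 -0.04  0.21]
turn [ 0.14 -0.07 -0.04]
[0.01728317 0.04009438 0.01049465]
```

Request:
move_arm(rows=[[0,0,-0.5,0,0,0,-1],[0,0,-1,0,0,0,-1],[0,0,-1.5,0,0,0,-1],[0,0,-1.5,0,0,0,-1],[0,0,-2,0,0,0,-1],[0,0,-3,0,0,0,-1],[0,0,-3,0,0,0,-1],[0,0,-2.5,0,0,0,-1],[0,0,-1.5,0,0,0,-1],[0,0,-0.5,0,0,0,-1],[0,0,0,0,0,0,-1]])

```text
time: 5.8
tool_pos: [0.5679, 0.2448, 0.2967]
tool_rot: [0.0, 0.767, 0.641, 0.001]
contact_force: [-0.2, -0.6, -2.0]
gripper_width: 0.222
grasp_force: 58.8
```

Run:
```python
from h import *
togo([.555,-.1931,.25],23.5); grab('side','s3'); grab('top','t3');grab('wrist','w3')
```

```text
t 5.80 pos [0.5679 0.2448 0.2967] yaw -10.25 z [ 0.002  0.001 -1.   ] F [-0.2 -0.6 -2. ] w 0.222 g 58.8
shift [-43.33   6.51   4.64]
turn [ 1.200e-01 -2.000e-02 -3.375e+01]
```

Request:
move_arm(rows=[[-1.8,0.27,0,0,0,0,-1],[-3.6,0.54,0,0,0,0,-1],[-3.6,0.54,0,0,0,0,-1],[-3.6,0.54,0,0,0,0,-1],[-3.6,0.54,0,0,0,0,-1],[-3.6,0.54,0,0,0,0,-1],[-3.6,0.54,0,0,0,0,-1],[-3.6,0.54,0,0,0,0,-1],[-3.6,0.54,0,0,0,0,-1],[-3.6,0.54,0,0,0,0,-1],[-3.6,0.54,0,0,0,0,-1],[-3.6,0.54,0,0,0,0,-1],[-1.9,0.3,0,0,0,-4,-1],[0,0,0,0,0,-6,-1],[0,0,0,0,0,-6,-1],[0,0,0,0,0,-6,-1],[0,0,0,0,0,-6,-1],[0,0,0,0,0,-5.75,-1],[0,0,0,0,0,0,-1],[0,0,0,0,0,0,-1]])

```text
time: 7.62
tool_pos: [0.5539, -0.1928, 0.2934]
tool_rot: [-0.002, 0.549, 0.836, -0.0]
contact_force: [0.5, -0.2, -0.7]
gripper_width: 0.227
grasp_force: 58.8
```

Run:
```python
from h import *
togo([.555,-.1931,.25],23.5); s=manip.state()['tool_pos']
fs=[grab('side','s4'),grab('top','t4'),grab('wrist','w4')]
def c(i,x,y,w,h): return cv2.resize(i[y:y+h,x:x+w],(400,300),interpolation=cv2.INTER_CUBIC)
x,y=proj(fs[0],s-[0,0,.06]).astype(int); x=np.clip(x-100,0,312);y=np.clip(y-75,0,234); print('side crop',x,y)
cv2.imwrite('pics/z4.png',np.vstack([np.hstack([c(fs[0]['img'],x,y,200,150),c(fs[1]['img'],290,130,160,120)]),np.hstack([c(fs[2]['img'],156,180,200,150),c(fs[0]['img'],230,235,160,120)])]))
for f in fs: print(proj(f,[.555,-.1931,.06]),proj(f,s-[0,0,.102]),proj(f,[.4985,-.1829,.06]))
```

```text
t 7.62 pos [ 0.5539 -0.1928  0.2934] yaw 23.35 z [-0.003  0.001 -1.   ] F [ 0.5 -0.2 -0.7] w 0.227 g 58.8
shift [-0.08  0.09  4.34]
turn [-0.12 -0.14 -0.15]
side crop 220 124
[307.90548061 281.99777361] [316.65030804 221.54829646] [273.52149334 287.64657293]
[370.08541779 208.13034627] [389.02634782 203.83561557] [366.26175316 233.65374991]
[253.64498004 153.42888342] [252.86105706 182.48474226] [212.62276457 126.38983132]
```

View pics/z4.png

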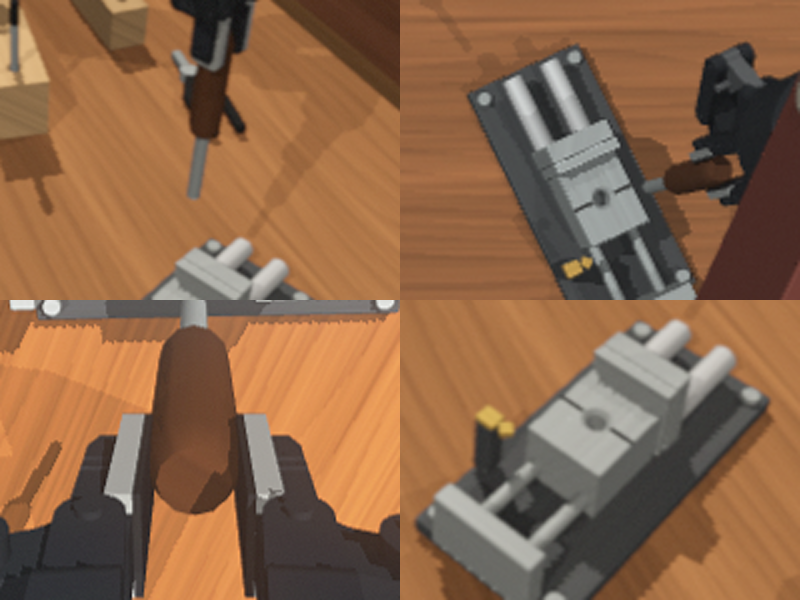

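The foot is at side (317,222) and top (389,204), matching the prediction to about 1 px. I'll descend to just above the hole and check the alignment.

Request:
move_arm(rows=[[-0.08,0.1,1,0,0,0,-1],[0,0,2.5,0,0,0,-1],[0,0,3,0,0,0,-1],[0,0,2.5,0,0,0,-1],[0,0,1.5,0,0,0,-1],[0,0,0.8,0,0,0,-1],[0,0,0.2,0,0,0,-1],[0,0,0,0,0,0,-1]])

```text
time: 8.43
tool_pos: [0.5557, -0.1933, 0.18]
tool_rot: [-0.0, 0.548, 0.836, -0.0]
contact_force: [-0.6, -0.1, -0.9]
gripper_width: 0.221
grasp_force: 58.8
```

Run:
```python
from h import *
togo([.555,-.1931,.165],23.5); s=manip.state()['tool_pos']
fs=[grab('side','s5'),grab('top','t5'),grab('wrist','w5')]
def c(i,x,y,w,h): return cv2.resize(i[y:y+h,x:x+w],(400,300),interpolation=cv2.INTER_CUBIC)
cv2.imwrite('pics/z5.png',np.vstack([np.hstack([c(fs[0]['img'],255,205,120,90),c(fs[1]['img'],320,170,100,75)]),np.hstack([c(fs[2]['img'],156,80,200,150),c(fs[0]['img'],230,235,160,120)])]))
for f in fs: print(proj(f,[.555,-.1931,.06]),proj(f,s-[0,0,.102]),proj(f,[.4985,-.1829,.06]))
```

```text
t 8.43 pos [ 0.5557 -0.1933  0.18  ] yaw 23.49 z [-0.001  0.    -1.   ] F [-0.6 -0.1 -0.9] w 0.221 g 58.8
shift [ 0.04 -0.06  1.5 ]
turn [-0.02 -0.03 -0.01]
[307.90548061 281.99777361] [309.54367158 274.42970616] [273.52149334 287.64657293]
[370.08541779 208.13034627] [372.44982709 207.21479289] [366.26175316 233.65374991]
[251.2684234  174.85579948] [251.94477776 180.89126072] [194.62175045 138.20171896]
```

View pics/z5.png

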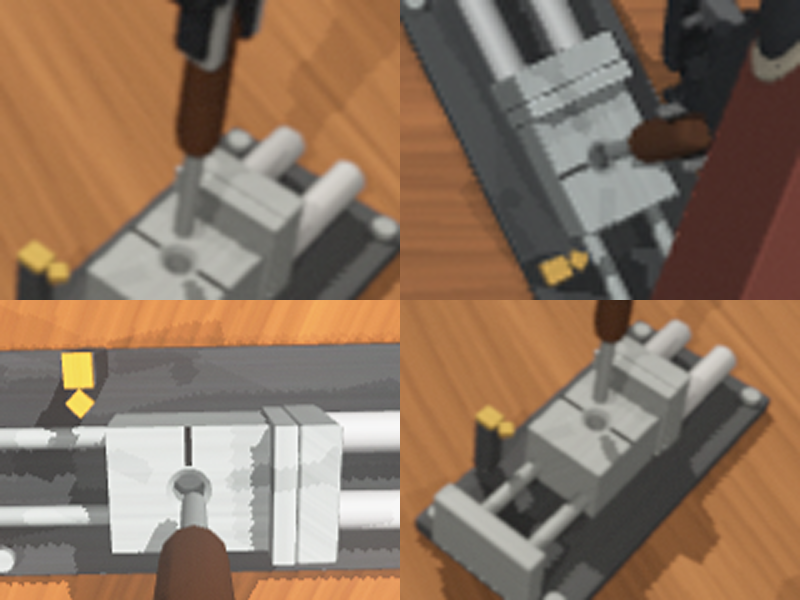

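In the wrist crop the hole is at (188,489) and the shaft foot at (192,497), so they are aligned within about 1 mm. The pointer tip is at (80,405) and the line at x=188. I'll insert the shaft.

Request:
move_arm(rows=[[0,-0.1,0.5,0,0,0,-1],[0,0,0.7,0,0,0,-1],[0,0,0.6,0,0,0,-1],[0,0,0.5,0,0,0,-1],[0,0,0.5,0,0,0,-1],[0,0,0.3,0,0,0,-1],[0,0,0,0,0,0,-1]])

```text
time: 9.17
tool_pos: [0.5542, -0.1934, 0.148]
tool_rot: [-0.001, 0.548, 0.836, -0.0]
contact_force: [0.2, -0.7, -1.2]
gripper_width: 0.225
grasp_force: 58.8
```

Request:
move_arm(rows=[[0,0,0.5,0,0,0,-1],[0,0,0.5,0,0,0,-1],[0,0,0.2,0,0,0,-1],[0,0,0.2,0,0,0,-1],[0,0,0,0,0,0,-1],[0,0,0,0,0,0,-1]])

```text
time: 9.67
tool_pos: [0.5549, -0.1937, 0.1353]
tool_rot: [-0.0, 0.548, 0.836, 0.0]
contact_force: [-0.5, 1.1, -1.7]
gripper_width: 0.226
grasp_force: 58.8
```

Request:
move_arm(rows=[[0,0,0.15,0,0,0,-1],[0,0,0.1,0,0,0,-1],[0,0,0,0,0,0,-1],[0,0,0,0,0,0,-1]])

```text
time: 10.0
tool_pos: [0.5549, -0.1937, 0.1329]
tool_rot: [-0.0, 0.548, 0.836, 0.0]
contact_force: [-1.0, -0.6, -1.9]
gripper_width: 0.222
grasp_force: 58.8
```

Request:
move_arm(rows=[[0,0,0.1,0,0,0,-1],[0,0,0.05,0,0,0,-1],[0,0,0,0,0,0,-1]])

```text
time: 10.25
tool_pos: [0.5553, -0.194, 0.1322]
tool_rot: [0.001, 0.548, 0.836, 0.0]
contact_force: [-0.3, -0.9, 2.5]
gripper_width: 0.221
grasp_force: 59.1
```

Run:
```python
from h import *
togo([.555,-.1931,.130],23.5)
```

```text
t 10.25 pos [ 0.5553 -0.194   0.1322] yaw 23.50 z [ 0.001 -0.001 -1.   ] F [-0.3 -0.9  2.5] w 0.221 g 59.1
shift [0.1  0.01 0.22]
turn [0.04 0.06 0.  ]
```

Run:
```python
from h import *
w=load('w5'); t=load('t5')
ex=np.array([np.cos(np.radians(23.5)),np.sin(np.radians(23.5)),0])
L=atz(w,156+94-.25,80+71,.06);H=atz(w,156+94-.25,80+94.5,.06);P=atz(w,156+40-.25,80+53,.06)
print(L,H,P,(L-P)@ex,(H-P)@ex)
H=atz(t,320+50-.4,170+39-.4,.06);P=atz(t,320+45-.4,170+65-.4,.06);print(H,P,(H-P)@ex)
```

```text
[ 0.54545224 -0.17435598  0.06      ] [ 0.55365959 -0.19333429  0.06      ] [ 0.49783089 -0.17843579  0.06      ] 0.04529845194109248 0.045257506710210914
[ 0.55395932 -0.19199087  0.06      ] [ 0.49643286 -0.17917221  0.06      ] 0.04764379429499841
```

Request:
move_arm(rows=[[0,-0.1,0.05,0,0,0,-1],[0,-0.15,0,0,0,0,-1],[0,-0.25,0,0,0,0,-1],[0,-0.35,0,0,0,0,-1],[0,-0.35,0,0,0,0,-1],[0,-0.35,0,0,0,0,-1],[0,-0.35,0,0,0,0,-1],[0,-0.35,0,0,0,0,-1],[0,-0.35,0,0,0,0,-1],[0,-0.35,0,0,0,0,-1],[0,-0.35,0,0,0,0,-1],[0,-0.25,0,0,0,0,-1],[0,-0.15,0,0,0,0,-1],[0,-0.1,0,0,0,0,-1],[0,0,0,0,0,0,-1],[0,0,0,0,0,0,-1]])

```text
time: 11.58
tool_pos: [0.5221, -0.2086, 0.1321]
tool_rot: [0.003, 0.548, 0.836, 0.002]
contact_force: [6.1, 2.3, 3.1]
gripper_width: 0.223
grasp_force: 60.0
```

Run:
```python
from h import *
togo([.555,-.1931,.132],23.5)
fs=[grab('side','s6'),grab('top','t6'),grab('wrist','w6')]
def c(i,x,y,w,h): return cv2.resize(i[y:y+h,x:x+w],(400,300),interpolation=cv2.INTER_CUBIC)
cv2.imwrite('pics/z6.png',np.vstack([np.hstack([c(fs[0]['img'],235,235,120,90),c(fs[1]['img'],320,180,100,75)]),np.hstack([c(fs[2]['img'],176,100,120,90),c(fs[2]['img'],156,130,200,150)])]))
```

```text
t 11.58 pos [ 0.5221 -0.2086  0.1321] yaw 23.49 z [ 0.006  0.001 -1.   ] F [6.1 2.3 3.1] w 0.223 g 60.0
shift [0.11 3.63 0.03]
turn [ 0.35  0.11 -0.01]
```

View pics/z6.png

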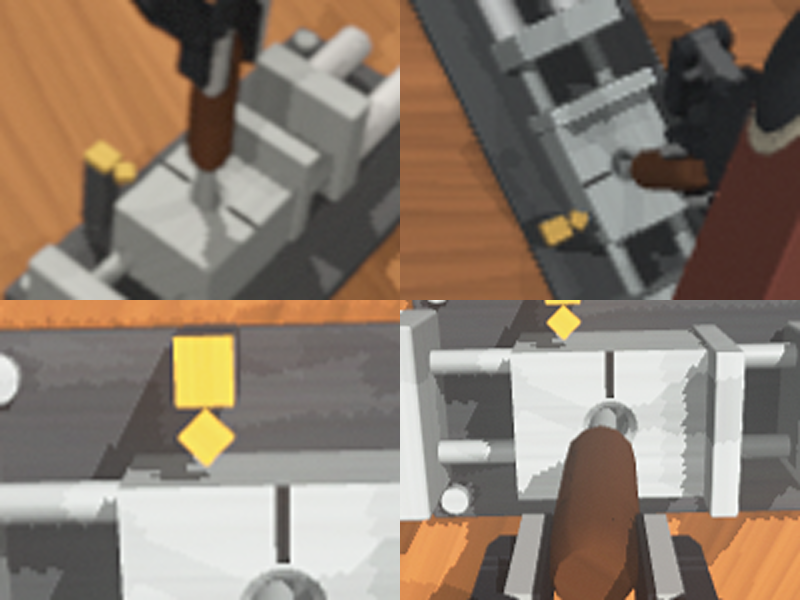

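In the wrist crop the line is at x=283 and the pointer apex at x=207, and the shaft is sitting in the hole.

Run:
```python
from h import *
w=load('w6')
ex=np.array([np.cos(np.radians(23.5)),np.sin(np.radians(23.5)),0])
L1=atz(w,176+283.5*.3-.35,100+187*.3,.06);L2=atz(w,176+282.5*.3-.35,100+260*.3,.06);P=atz(w,176+207*.3-.35,100+165*.3,.06)
print(L1,L2,P,(L1-P)@ex,(L2-P)@ex, 'line dir',np.degrees(np.arctan2(*(L1-L2)[[1,0]]))-90)
```

```text
[ 0.51638587 -0.18065799  0.06      ] [ 0.52268338 -0.19538135  0.06      ] [ 0.4996908  -0.18277666  0.06      ] 0.0161552000123735 0.016059466487539305 line dir 23.157469115670338
```

Request:
move_arm(rows=[[0,-0.15,0,0,0,0,-1],[0,-0.25,0,0,0,0,-1],[0,-0.3,0,0,0,0,-1],[0,-0.3,0,0,0,0,-1],[0,-0.25,0,0,0,0,-1],[0,-0.15,0,0,0,0,-1],[0,-0.1,0,0,0,0,-1],[0,0,0,0,0,0,-1],[0,0,0,0,0,0,-1]])

```text
time: 12.48
tool_pos: [0.5088, -0.2144, 0.1321]
tool_rot: [0.003, 0.548, 0.836, 0.003]
contact_force: [8.1, 2.6, 1.8]
gripper_width: 0.222
grasp_force: 60.3
```

Run:
```python
from h import *
togo([.555,-.1931,.132],23.5)
f=grab('wrist','w7');s=grab('side','s7')
c=lambda i,x,y,w,h:cv2.resize(i[y:y+h,x:x+w],(400,600) if w<h else (400,300),interpolation=cv2.INTER_CUBIC)
cv2.imwrite('pics/z7.png',np.hstack([c(f['img'],220,110,60,90),np.vstack([c(s['img'],235,235,120,90),c(f['img'],156,100,200,150)])]))
```

```text
t 12.48 pos [ 0.5088 -0.2144  0.1321] yaw 23.48 z [ 0.008  0.001 -1.   ] F [8.1 2.6 1.8] w 0.222 g 60.3
shift [0.11 5.09 0.04]
turn [ 0.42  0.11 -0.02]
```

View pics/z7.png

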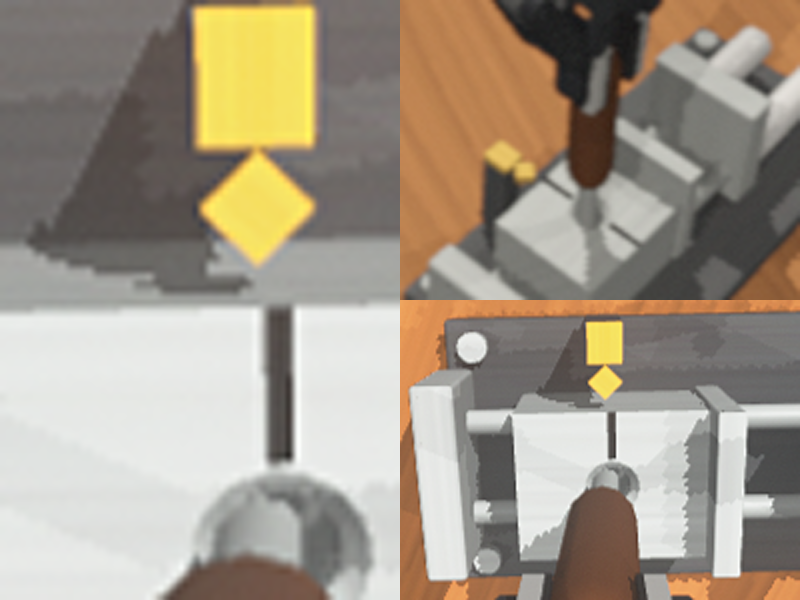

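In the wrist crop the line is at x=279 and the apex at x=258, so about 2.2 mm remain.

Request:
move_arm(rows=[[0,-0.12,0,0,0,0,-1],[0,-0.1,0,0,0,0,-1],[0,0,0,0,0,0,-1],[0,0,0,0,0,0,-1],[0,0,0,0,0,0,-1],[0,0,0,0,0,0,-1]])

```text
time: 13.08
tool_pos: [0.5069, -0.2152, 0.1321]
tool_rot: [0.003, 0.548, 0.836, 0.003]
contact_force: [8.2, 2.8, 2.5]
gripper_width: 0.224
grasp_force: 60.3
```

```bash
cat > m.py <<'E'
from h import *
ex=np.array([np.cos(np.radians(23.5)),np.sin(np.radians(23.5)),0])
def meas(f):
    i=f['img'].astype(int); r=i[110:165,215:290]
    ye=(r[...,2]>180)&(r[...,0]<120)&(r[...,1]>150)
    g=r.copy(); v,u=np.nonzero(ye)
    k=v>v.max()-7; tu,tv=215+u[k].mean(),110+v.max()
    row=i[158:177,230:290].sum(2).mean(0); d=np.clip(np.median(row)-row-80,0,None)
    lu=230+(d*np.arange(60)).sum()/d.sum()
    return tu,tv,lu,(atz(f,lu,167.5,.06)-atz(f,tu,tv,.06))@ex*1000
print('before',meas(load('w7'))) if __name__=='__main__' else 0
E
python3 - <<'E'
from m import *
print(meas(load('w7')))
togo([.555,-.1931,.132],23.5); f=grab('wrist','w8'); print(meas(f))
s=grab('side','s8');t=grab('top','t8')
c=lambda i,x,y,w,h:cv2.resize(i[y:y+h,x:x+w],(400,600) if w<h else (400,300),interpolation=cv2.INTER_CUBIC)
cv2.imwrite('pics/z8.png',np.hstack([c(f['img'],220,110,60,90),np.vstack([c(s['img'],235,235,120,90),c(t['img'],320,180,100,75)])]))
E
```

```text
(np.float64(258.1), np.int64(148), np.float64(261.5199363208842), np.float64(2.514077677578146))
t 13.08 pos [ 0.5069 -0.2152  0.1321] yaw 23.49 z [ 0.008  0.001 -1.   ] F [8.2 2.8 2.5] w 0.224 g 60.3
shift [0.11 5.29 0.05]
turn [ 0.43  0.12 -0.01]
(np.float64(261.04918032786884), np.int64(148), np.float64(261.6363469042185), np.float64(0.5287862260450779))
```

Request:
move_arm(rows=[[0,-0.04,0,0,0,0,-1],[0,0,0,0,0,0,-1],[0,0,0,0,0,0,-1],[0,0,0,0,0,0,-1],[0,0,0,0,0,0,-1],[0,0,0,0,0,0,-1],[0,0,0,0,0,0,-1],[0,0,0,0,0,0,-1]])

```text
time: 13.9
tool_pos: [0.5066, -0.2153, 0.1321]
tool_rot: [0.003, 0.548, 0.836, 0.003]
contact_force: [7.5, 3.2, 2.7]
gripper_width: 0.217
grasp_force: 60.4
```

Run:
```python
from m import *
togo([.555,-.1931,.132],23.5); f=grab('wrist','w9'); print(meas(f))
s=grab('side','s9');t=grab('top','t9')
c=lambda i,x,y,w,h:cv2.resize(i[y:y+h,x:x+w],(400,600) if w<h else (400,300),interpolation=cv2.INTER_CUBIC)
cv2.imwrite('pics/z9.png',np.hstack([c(f['img'],220,110,60,90),np.vstack([c(s['img'],235,235,120,90),c(t['img'],320,180,100,75)])]))
```

```text
t 13.90 pos [ 0.5066 -0.2153  0.1321] yaw 23.49 z [ 0.008  0.001 -1.   ] F [7.5 3.2 2.7] w 0.217 g 60.4
shift [0.11 5.32 0.05]
turn [ 0.45  0.12 -0.01]
(np.float64(261.5), np.int64(148), np.float64(261.6758682101514), np.float64(0.24072346746128312))
```

View pics/z9.png

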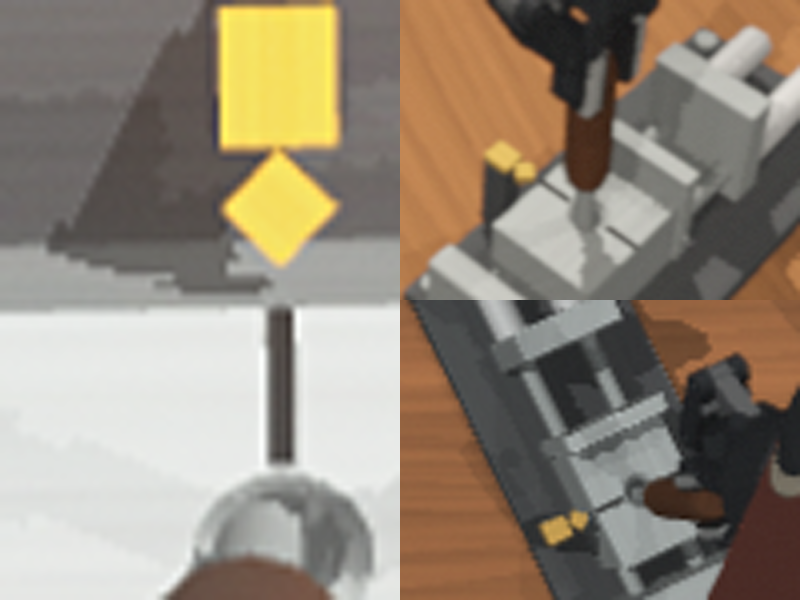

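The line and the pointer apex are both at crop x≈281, so the jaw is within about 0.2 mm of the pointer. The pin is still fully seated, pressing on the floor of the hole.

```bash
python3 -c "
from plant import manip
print(manip.job_done())"
```

```text
the job is handed in; nothing more can be done
None
```

The job is handed in at about 14 s on the robot's clock: the pin is seated in the jaw and still gripped, and it holds the jaw's line at the pointer, within about 0.2 mm in the wrist camera.

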